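Start the glue warmer

ROBOT

A 6-joint arm with a two-finger parallel gripper is mounted at the origin on the work surface. World frame = base frame: x ahead of the robot, y to its left, z up, the work surface at z = 0. Lengths are in m, angles in rad, forces in N, time in s.
With the tool pointing down it reaches from about 0.325 to 1 m from the base axis. Payload 5.1 kg.
Tool frame: the origin (TCP) lies midway between the tips of the shut fingers; the grasp point (between the pads) lies bot.hold_point_z behind it (bot.hold_point_z is the distance from the TCP to the grasp point, in m); z points along the fingers, y is the line along which they close (so a half turn about z gives the same grasp; the last joint's range is limited). The gripper opens to 85 mm and grips with 20 to 120 N. Pads are 22 mm wide; open, the fingers measure 114 mm over their backs; the gripper's body (76 mm by 85 mm) begins 54 mm behind the grasp point. The pads swing forward as they close: fully open they stand 13 mm farther back than shut.
Start: joints at [1.099, 0.124, 1.65, -0, 1.367, -0.083], TCP at [0.246, 0.601, 0.198] pointing down, gripper open.
Joint ranges: [-2.61, 2.61], [-1.02, 2.33], [0.03, 2.71], [-1.35, 4.49], [0.32, 2.68], [-2.91, 2.91]. Speed limits (rad/s): [2.57, 2.57, 3.14, 3.14, 3.14, 3.14].

INTERFACE

Orientations are given as a unit quaternion [w, x, y, z].
In Python, from workcell import bot gives the robot as it stands.
- The arm moves only by the tool carry_out, never from a script. Its argument "commands" is a list of rows, each a list of 2 entries, a list of its own where there are three numbers: the shift along the tool's x, y, z in cm, then the turn, a rotation vector about the tool's x, y, z in rad. A call has 1 to 12 rows; each row is the pose to reach, as a shift and turn from the pose commanded when the call began, along the tool's axes at that moment; what a row does not reach only later rows make up. A row lasts 1/12 s, in which the tool goes at most 41.7 mm and 7.16 degrees, less where a joint would pass 70% of its speed; a pose out of reach is approached as far as the arm can. A call with a gripper value outside its range is refused whole. "hand" is the closure, from 0 (fully open) to 1 (shut), set as the call begins (left out, the last holds). The fingers move at their own pace and stop on an object; "squeeze" is the grip in N (left out, the last holds). Time passes only in rows, so rows that repeat a pose let the fingers close. It gives the time, the measured TCP pose, the force, the opening and the grip force at its end, in the units of the state.
- bot.read_state(): the state, without advancing time (a new reading comes with each control period).
- bot.get_image(name): name is "side" or "top" or "wrist"; returns a dict with "img" (384x512x3 uint8, red, green, blue), "intrinsics" (3x3 intrinsics, pixels), "cam_to_world" (4x4, takes a point from camera to world coordinates); the wrist camera has in their place "hand_eye" (4x4, takes a point from camera to tool coordinates, whose origin is the TCP and whose axes are the flange's). Camera axes: x right, y down, z forward; pixel columns grow to the right and rows downward; lengths in m; the calibration is good to about 2 mm. A picture is of the moment at which its call begins: read the wrist's pose just before it. There is no depth.
- bot.close_job(): hands the job in; it is judged then, once.
The state is a dict: "clock": time; "qpos": joint angles; "dq": joint speeds; "effort": joint torques, N m; "tcp_pos": TCP position; "orientation": TCP orientation; "force": force on the tool from outside, world axes, zero at the start; "ft_torque": the same for the moment, N m; "gripper_width": finger opening in m; "grasp_force": force on a finger pad.
Only numpy, scipy, OpenCV 4.12 (cv2) and the standard library are available. Lean on these libraries where they do the work, as an engineer would, in place of code of your own. Each camera call takes 0.05 s, during which the arm holds its last target. There are 200 camera calls.

TASK

Slide the glue pot along the warmer from its middle place to the end with the round hotplate disc, without lifting it, and centre it on the disc. Then take the pin punch from the tool rack, push the recessed reset button behind that disc fully in with the punch's tip, and put the punch back upright in any free hole of the rack, pushed home to its collar. Leave everything else where it is.

Things in the scene. Friction and masses are not known exactly. Their poses are not given: they have to be found in the camera images.
- warmer: Grey glue warmer, fixed: slab 140 (its x) by 420 (its y) mm, steel top at z = 30 mm, with control boxes 50 mm high behind it (x = 70 to 120 mm, y within 175 mm). Origin under the slab's centre. Three places along y: middle (0) and two ends (+140, -140 mm). One end has the hotplate disc and reset button, the other a square mark and a black dial 66 mm high; which is which varies.
- hot_spot (a point): Centre of the dark round hotplate disc (diameter 128 mm, flush with the slab's top, rings on it) at one end of the warmer, at the height of the slab's top; the pot belongs here. Axes as the warmer's. The box behind it holds the reset button.
- button_top (a point): Centre of the top face of the reset button, a black plunger 13.6 mm across at the bottom of a round well 18 mm across and 9 mm deep in the flat top (z = 50 mm) of the control box, 95 mm behind (warmer's +x) the hot spot.
- reset_button (a joint): Travel of the reset button in m: 0 out, 0.005 fully in. A spring returns it; about 5 N holds it in.
- pot: Round aluminium glue pot with a fixed lid, 100 mm across (lid 104), 0.4 to 0.75 kg. Origin at the centre of its underside, z up; lid top at 81 mm, a 24 mm round knob above it from 88 to 100 mm. A straight wooden handle sticks out towards its own -x, 16 mm wide, 14 mm tall, from 60 to 140 mm out, its axis 58 mm above the pot's underside.
- pot_handle (a point): Middle of the pot's handle, 100 mm from the pot's axis and 58 mm above its underside; the handle runs along the pot's x.
- rack: Wooden tool rack, a fixed block 170 (its x) by 70 (its y) by 45 mm high, origin under its centre. Three round holes 12 mm across go through it at x = -50, 0 and +50 mm on its middle line; each holds a tool hanging upright on its collar. It stands on the robot's left or right.
- punch: Pin punch: plain straight round wooden handle 20 mm across, from 6 to 54 mm above the origin; brass collar 26 mm across, 0 to 6 mm; blunt steel pin 6 mm across reaching 36 mm below the origin. Origin at the centre of the collar's underside, z up along the tool; it stands in one of the rack's holes with the collar on the rack's top.
- punch_tip (a point): End of the punch's steel pin, 36 mm below its origin.
- awl: Bystander in the rack: tool with the same collar and pin but a bulbous pear-shaped wooden handle, up to 32 mm across, 57 mm tall. Leave it.
- scriber: Bystander in the rack: tool with the same collar and pin but a square wooden handle 17 mm wide, 54 mm tall. Leave it.
- tote: Bystander, fixed: plywood box 160 by 75 by 55 mm with one divider, on the other side of the warmer from the rack. Origin under its centre.
- tin: Bystander: small steel can 56 mm across, 70 mm tall, standing on the warmer's end that has no disc. Origin under its centre.
- mallet: Bystander: carver's mallet lying on the left of the bench along its y, head 60 mm across and 85 mm long at its -y end, 255 mm long in all. Origin under its middle, on the bench.
- glue_bottle: Bystander: white bottle 56 mm across, 160 mm tall, standing behind the warmer. Origin under its centre.
- sanding_block: Bystander: cork sanding block 70 by 110 by 32 mm, behind the warmer. Origin under its centre.
- blank: Bystander: wooden carving blank 50 by 160 by 30 mm on the right of the bench. Origin under its centre.

How it is judged:
By the outcome, as a careful person would: the job done as asked, in the order asked, and still so for the second after the job is handed in, with the robot touching nothing.
It also fails if it takes over 64 s, if anything falls off the work surface, if the arm or the gripper's body presses on something with over 40 N, if the wrist force passes 120 N, or if a joint passes its speed limit or range.

## Working session

There is one attempt and no reset: what is moved stays moved. The work goes in short steps, Python scripts to look and compute and a tool call to move; the robot and the scene stay as the last step left them, time stands still between calls to the robot, and variables do not carry over. Pictures are saved under pics/ and viewed, at most 10 in all, crops included, and the job is handed in when it is done.

Besides the shell and the picture viewer there is one more tool, called after "Request:" as name(argument=value, ...) on one line, values as JSON. carry_out: Moves the arm, as the interface text tells. Its arguments: {"type":"object","properties":{"commands":{"type":"array"},"hand":{"type":"number"},"squeeze":{"type":"number"}},"required":["commands"]}

```bash
mkdir -p pics
python3 - <<'E'
from workcell import bot
import cv2,numpy as np
s=bot.read_state();print(s, bot.hold_point_z)
for n in("top","side"):
    r=bot.get_image(n);cv2.imwrite(f"pics/{n}0.png",cv2.resize(r["img"][:,:,::-1],(800,600),interpolation=cv2.INTER_CUBIC));print(n,r["intrinsics"],r["cam_to_world"])
    np.savez(f"{n}.npz",K=r["intrinsics"],T=r["cam_to_world"])
print(bot.get_image("wrist")["hand_eye"])
E
```

```text
{'clock': 0.0, 'qpos': array([ 1.09940483e+00,  1.24529744e-01,  1.65170479e+00,  7.07145440e-06,
        1.36751145e+00, -8.25866969e-02]), 'dq': array([ 1.30068564e-03, -1.63494356e-04,  3.23249267e-04,  3.64877707e-04,
        7.02318864e-05,  8.48395869e-04]), 'effort': array([-2.90819162e-04, -4.23615074e+01, -3.65451944e+01,  8.08301206e-05,
        7.06963852e-03, -2.50608110e-05]), 'tcp_pos': array([0.24610224, 0.60085419, 0.19671896]), 'orientation': array([-2.97755462e-04,  1.93180819e-01,  9.81162582e-01, -1.03467795e-03]), 'force': array([ 0.88024831, -0.11956207, -0.13152603]), 'ft_torque': array([0.05772093, 0.01822971, 0.00720268]), 'grasp_force': 0.0, 'gripper_width': 0.08569856654040113} 0.0187
top [[453.13979796   0.         257.67625126]
 [  0.         453.13979796 192.48604578]
 [  0.           0.           1.        ]] [[ 0.02296967 -0.99827229  0.05408166  0.52176113]
 [-0.99967628 -0.02234261  0.01217101 -0.02420914]
 [-0.01094165 -0.05434372 -0.99846234  1.58513344]
 [ 0.          0.          0.          1.        ]]
side [[388.66796511   0.         262.07927298]
 [  0.         388.66796511 191.61854734]
 [  0.           0.           1.        ]] [[ 0.90144392 -0.22954298  0.36702708  0.19352653]
 [-0.43227282 -0.43182977  0.79162065 -0.92438671]
 [-0.02321775 -0.87225746 -0.48849551  0.6540698 ]
 [ 0.          0.          0.          1.        ]]
[[ 6.11889041e-04 -9.51907302e-01 -3.06385566e-01  7.86699226e-02]
 [ 9.99999805e-01  6.20316684e-04  6.98627607e-05 -3.87788139e-04]
 [ 1.23553206e-04 -3.06385549e-01  9.51907496e-01 -1.75683942e-01]
 [ 0.00000000e+00  0.00000000e+00  0.00000000e+00  1.00000000e+00]]
```

View pics/top0.png

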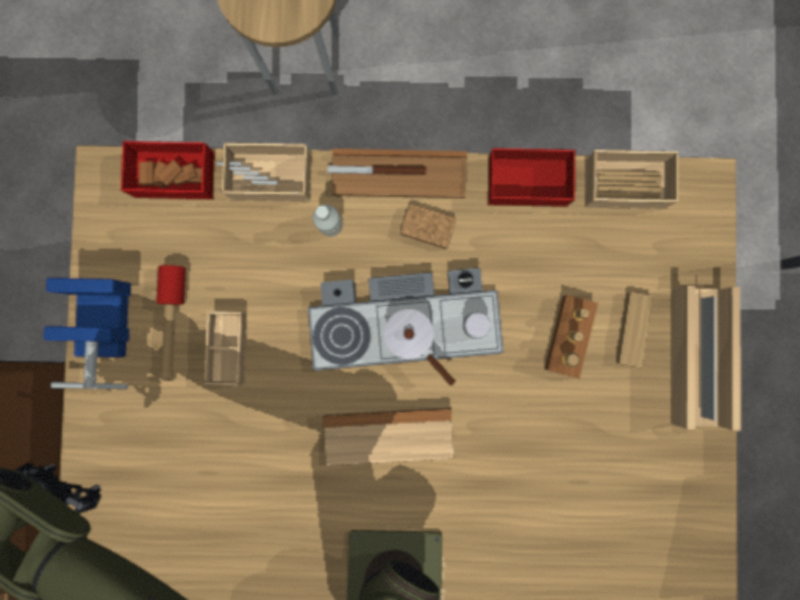

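View pics/side0.png

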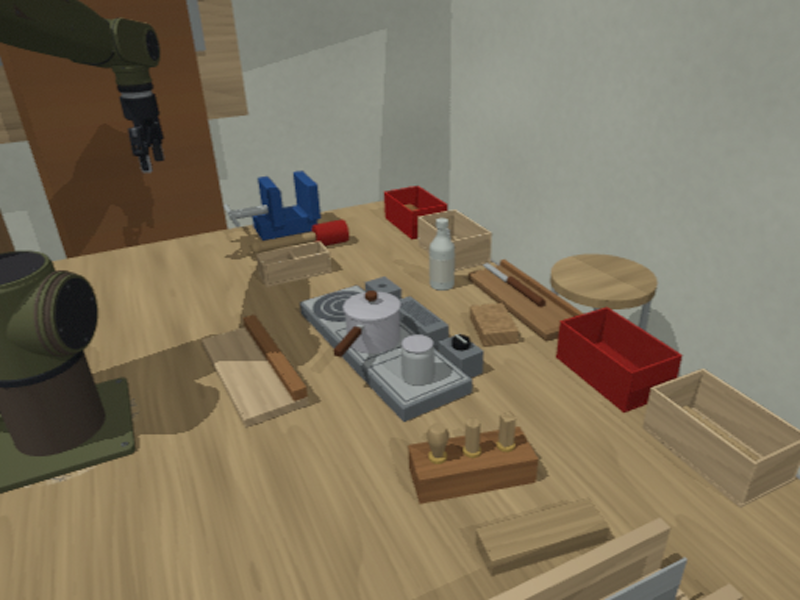

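The top view shows the disc at the left end (343,335), the pot knob at (409,334) with its handle running to (452,382), and the tin at (478,323). The rack is on the right, with tool tops at (583,313), (575,336) and (570,360). The side view shows the pear-shaped awl nearest the robot at (437,440), so the punch is one of the other two. A low board lies in front of the warmer.

```bash
cat > h.py <<'E'
import numpy as np,cv2
from scipy.spatial.transform import Rotation as R
def ray(K,T,uv,z):
    d=T[:3,:3]@np.linalg.solve(K,[*uv,1]);return T[:3,3]+d*(z-T[2,3])/d[2]
def rot(s): w,x,y,zz=s["orientation"];return R.from_quat([x,y,zz,w])
def tool(s):
    T=np.eye(4);T[:3,:3]=rot(s).as_matrix();T[:3,3]=s["tcp_pos"];return T
def top(u,v,z): # 800x600 pixel
    f=np.load("top.npz");return ray(f["K"],f["T"],(u*.64,v*.64),z)
def wrist(name,bot):
    s=bot.read_state();r=bot.get_image("wrist");T=tool(s)@r["hand_eye"]
    np.savez(name+".npz",K=r["intrinsics"],T=T);cv2.imwrite(f"pics/{name}.png",cv2.resize(r["img"][:,:,::-1],(800,600),interpolation=cv2.INTER_CUBIC));return s
def wp(name,u,v,z):
    f=np.load(name+".npz");return ray(f["K"],f["T"],((u+.5)*.64-.5,(v+.5)*.64-.5),z)
def shift(s,target,yaw):
    """cm shift in tool axes and rotvec to TCP target, tool down, tool y axis at world angle yaw (mod pi)"""
    Rt=rot(s);y=np.array([np.cos(yaw),np.sin(yaw),0]);best=None
    for k in(1,-1):
        z=np.array([0,0,-1.]);yy=k*y;M=np.stack([np.cross(yy,z),yy,z],1)
        rv=(Rt.inv()*R.from_matrix(M)).as_rotvec()
        if best is None or np.linalg.norm(rv)<np.linalg.norm(best):best=rv
    return np.round(Rt.inv().apply(np.array(target)-s["tcp_pos"])*100,2),np.round(best,4)
E
python3 - <<'E'
from h import *
from workcell import bot
for n,a in dict(knob=(409,334,.13),disc=(343,335,.03),c1=(315,369,.03),c2=(502,352,.03),c3=(498,291,.03),c4=(312,309,.03),h1=(430,357,.088),h2=(452,382,.088),t1=(583,313,.1),t2=(575,336,.1),t3=(570,360,.1),tin=(478,323,.1)).items(): print(n,top(*a).round(3))
s=bot.read_state();print(rot(s).as_matrix().round(3))
print(shift(s,[.42,.0,.36],np.pi/2))
E
```

```text
knob [ 0.533 -0.021  0.13 ]
disc [0.528 0.124 0.03 ]
c1 [0.452 0.183 0.03 ]
c2 [ 0.499 -0.225  0.03 ]
c3 [ 0.632 -0.214  0.03 ]
c4 [0.583 0.194 0.03 ]
h1 [ 0.485 -0.066  0.088]
h2 [ 0.434 -0.114  0.088]
t1 [ 0.585 -0.384  0.1  ]
t2 [ 0.537 -0.368  0.1  ]
t3 [ 0.486 -0.358  0.1  ]
tin [ 0.559 -0.165  0.1  ]
[[-0.925  0.379 -0.001]
 [ 0.379  0.925 -0.001]
 [ 0.    -0.002 -1.   ]]
(array([-38.87, -49.05, -16.22]), array([-0.0016, -0.0004, -0.3888]))
```

Request:
carry_out(commands=[[[-20,-18,-13.3],[0,0,-0.389]],[[-47,-42.4,-13.3],[0,0,-0.389]],[[-47,-42.4,-13.3],[0,0,-0.389]],[[-47,-42.4,-13.3],[0,0,-0.389]],[[-47,-42.4,-13.3],[0,0,-0.389]],[[-47,-42.4,-13.3],[0,0,-0.389]],[[-47,-42.4,-13.3],[0,0,-0.389]],[[-47,-42.4,-13.3],[0,0,-0.389]],[[-47,-42.4,-13.3],[0,0,-0.389]],[[-47,-42.4,-13.3],[0,0,-0.389]],[[-47,-42.4,-13.3],[0,0,-0.389]],[[-47,-42.4,-13.3],[0,0,-0.389]]])

```text
clock: 1.15
tcp_pos: [0.4576, 0.1607, 0.3032]
orientation: [0.0, -0.0, 1.0, 0.0]
force: [1.1, 1.1, 0.5]
gripper_width: 0.0855
grasp_force: 0.0
```

Request:
carry_out(commands=[[[0,0,0],[0,0,0]],[[0,0,0],[0,0,0]],[[0,0,0],[0,0,0]]])

```text
clock: 1.4
tcp_pos: [0.4571, 0.1627, 0.3025]
orientation: [-0.0, 0.0, 1.0, 0.0]
force: [-0.3, 0.5, 0.2]
gripper_width: 0.0856
grasp_force: 0.0
```

Request:
carry_out(commands=[[[-6,-14,-2.7],[0,0,0]],[[-6,-14,-2.7],[0,0,0]],[[-6,-14,-2.7],[0,0,0]],[[-6,-14,-2.7],[0,0,0]],[[-6,-14,-2.7],[0,0,0]],[[-6,-14,-2.7],[0,0,0]],[[-6,-14,-2.7],[0,0,0]]])

```text
clock: 1.98
tcp_pos: [0.5169, 0.0243, 0.3291]
orientation: [-0.001, -0.001, 1.0, 0.0]
force: [-0.6, 0.9, -0.4]
gripper_width: 0.0856
grasp_force: 0.0
```

```bash
python3 -c "
from h import *
from workcell import bot
s=wrist('w1',bot);print(s['tcp_pos'],np.load('w1.npz')['K'][0,0])"
```

```text
[0.51688052 0.02429094 0.32910684] 300.77517117312345
```

View pics/w1.png

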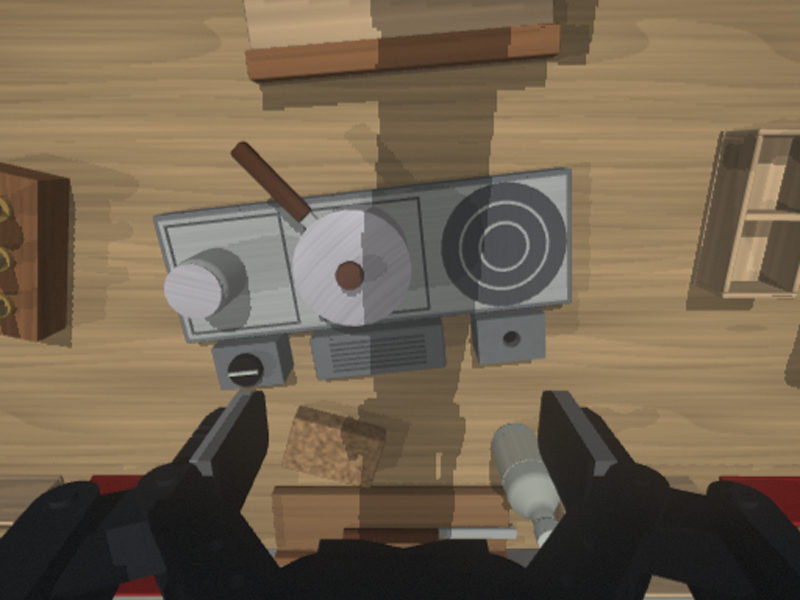

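The wrist view shows the disc centre at (505,245), the button well at (511,338), the knob at (349,275), and the handle from (240,150) to (303,213). Slab corners are at (155,215), (571,169), (571,301) and (188,342).

Run:
```python
from h import *
from workcell import bot
q={n:wp('w1',*a)[:2] for n,a in dict(knob=(349,275,.13),lid=(352,267,.111),disc=(505,245,.03),c1=(155,215,.03),c2=(571,169,.03),c3=(571,301,.03),c4=(188,342,.03),h1=(240,150,.093),h2=(303,213,.093),btn=(511,338,.05),tin=(196,291,.1)).items()}
for n in q:print(n,q[n].round(4))
c=(q['c1']+q['c2']+q['c3']+q['c4'])/4
d=q['c2']-q['c1'];print(np.linalg.norm(d),np.linalg.norm(q['c3']-q['c2']));a=np.arctan2(-d[0],d[1]);print('c',c,'yaw',a)
yv=np.array([-np.sin(a),np.cos(a)]);xv=np.array([np.cos(a),np.sin(a)])
print('hot',c+.14*yv,'btn',c+.14*yv+.095*xv, 'btn-disc',q['btn']-q['disc'],np.linalg.norm(q['btn']-q['disc']))
h=q['h2']-q['h1'];print('handle ang',np.arctan2(h[1],h[0]),np.linalg.norm(q['knob']-q['h1']))
p=(q['knob']+q['lid'])/2;u=(p-q['h1']);u/=np.linalg.norm(u);print('ang2',np.arctan2(u[1],u[0]),'handle mid',p-.1*u, 'pot in warmer',(p-c)@xv,(p-c)@yv)
```

```text
knob [ 0.5336 -0.02  ]
lid [ 0.5314 -0.0194]
disc [0.5271 0.1285]
c1 [ 0.4978 -0.2237]
c2 [0.4523 0.1875]
c3 [0.5868 0.2026]
c4 [ 0.6347 -0.2094]
h1 [ 0.4361 -0.1117]
h2 [ 0.4878 -0.0624]
btn [0.621  0.1371]
tin [ 0.5564 -0.1611]
0.41372364406408 0.1352619354688415
c [ 0.54290792 -0.01075166] yaw 0.11011440723015872
hot [0.52752304 0.12840044] btn [0.62194767 0.13884018] btn-disc [0.09393982 0.00860214] 0.09433284967198112
handle ang 0.7608406851681566 0.1338683186473632
ang2 0.7616696619121709 handle mid [ 0.4601536  -0.08871395] pot in warmer -0.011306387776899542 -0.0077536977597712
```

Request:
carry_out(commands=[[[5.7,-11.3,15],[0,0,-0.762]],[[5.7,-11.3,15],[0,0,-0.762]],[[5.7,-11.3,15],[0,0,-0.762]],[[5.7,-11.3,15],[0,0,-0.762]],[[5.7,-11.3,15],[0,0,-0.762]],[[5.7,-11.3,15],[0,0,-0.762]],[[5.7,-11.3,15],[0,0,-0.762]],[[5.7,-11.3,15],[0,0,-0.762]],[[5.7,-11.3,15],[0,0,-0.762]],[[5.7,-11.3,15],[0,0,-0.762]],[[5.7,-11.3,15],[0,0,-0.762]]])

```text
clock: 2.95
tcp_pos: [0.4612, -0.0898, 0.181]
orientation: [0.001, -0.372, 0.928, -0.001]
force: [-1.3, 0.2, -0.0]
gripper_width: 0.0857
grasp_force: 0.0
```

```bash
python3 -c "
from h import *
from workcell import bot
s=wrist('w2',bot);print(s['tcp_pos'],shift(s,[.460,-.0887,.069],.762+np.pi/2))"
```

```text
[ 0.46122181 -0.0898398   0.18104483] (array([ 0.02,  0.19, 11.2 ]), array([-0.0016,  0.001 ,  0.0005]))
```

View pics/w2.png

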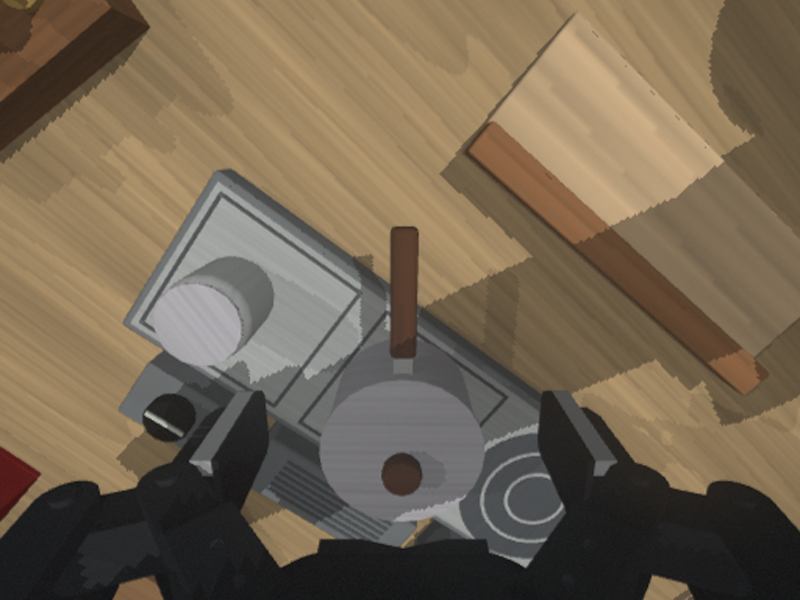

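The handle at (404,228–358) lies along the image vertical, centred between the fingers, so I descend and grip.

Request:
carry_out(commands=[[[0,0.1,4],[0,0,0]],[[0,0.1,8],[0,0,0]],[[0,0.1,11.2],[0,0,0]],[[0,0.1,11.2],[0,0,0]],[[0,0.1,11.2],[0,0,0]],[[0,0.1,11.2],[0,0,0]]])

```text
clock: 3.5
tcp_pos: [0.4613, -0.09, 0.0702]
orientation: [0.001, -0.372, 0.928, -0.001]
force: [-0.6, -0.7, 0.4]
gripper_width: 0.0857
grasp_force: 0.0
```

Request:
carry_out(commands=[[[0,0,0],[0,0,0]],[[0,0,0],[0,0,0]],[[0,0,0],[0,0,0]],[[0,0,0],[0,0,0]],[[0,0,0],[0,0,0]],[[0,0,0],[0,0,0]],[[0,0,0],[0,0,0]],[[0,0,0],[0,0,0]],[[0,0,0],[0,0,0]],[[0,0,0],[0,0,0]],[[0,0,0],[0,0,0]]], hand=1, squeeze=40)

```text
clock: 4.42
tcp_pos: [0.4597, -0.0896, 0.0679]
orientation: [-0.0, -0.372, 0.928, 0.0]
force: [-0.2, -0.2, -0.7]
gripper_width: 0.0001
grasp_force: 0.0
```

```bash
python3 -c "
from h import *
from workcell import bot
s=wrist('w3',bot);print(s['tcp_pos'],s['force'],s['gripper_width']);print(rot(s).inv().apply([-.005,.148,0])*100)"
```

```text
[ 0.45968092 -0.08964153  0.06787188] [-0.19696613 -0.1961265  -0.72145425] 9.383758770601739e-05
[-9.85836740e+00  1.10500042e+01  5.76712444e-04]
```

View pics/w3.png

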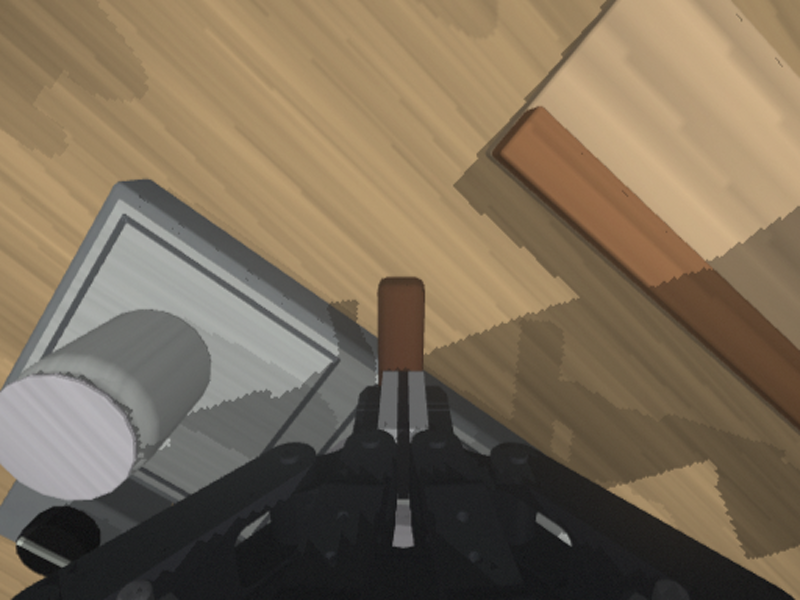

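Run:
```python
from h import *
print('end w1',wp('w1',240,150,.095),'end w2',wp('w2',404,228,.095),'end w3',wp('w3',402,279,.095))
for z in (.095,.081,.065,.05):
  print(z,[ (wp(n,b,v,z)-wp(n,a,v,z)).round(4)[:2].dot([-.69,.723]) for n,a,b,v in(('w2',391,418,240),('w3',379,424,300))], wp('w2',404,228,z)[:2],wp('w3',402,279,z)[:2])
f=np.load('w3.npz')
from workcell import bot
T=tool(bot.read_state());Ti=np.linalg.inv(f['T'])
for p in ([0,0,0],[.011,0,0],[0,0,-.0187],[.011,0,-.0187],[.011,.01,-.03]):
  c=f['K']@((Ti@T@[*p,1])[:3]);print(p,c[:2]/c[2]/.64)
```

```text
end w1 [ 0.43610015 -0.11100536  0.095     ] end w2 [ 0.43269762 -0.11633221  0.095     ] end w3 [ 0.43118274 -0.11717149  0.095     ]
0.095 [np.float64(0.015125699999999999), np.float64(0.0149154)] [ 0.43269762 -0.11633221] [ 0.43118274 -0.11717149]
0.081 [np.float64(0.0159045), np.float64(0.0163284)] [ 0.43424235 -0.11483943] [ 0.43387472 -0.11463232]
0.065 [np.float64(0.0168936), np.float64(0.017882699999999998)] [ 0.43600776 -0.11313339] [ 0.43695126 -0.11173041]
0.05 [np.float64(0.0177414), np.float64(0.019368)] [ 0.43766284 -0.11153398] [ 0.43983552 -0.10900987]
[0, 0, 0] [402.3939639  355.80781079]
[0.011, 0, 0] [402.41115169 330.57127221]
[0, 0, -0.0187] [402.37417322 376.67128097]
[0.011, 0, -0.0187] [402.39276689 349.20835951]
[0.011, 0.01, -0.03] [431.85011452 362.50815472]
```

The fingers read shut (0 mm, no grip force) and the handle is seen outward of them at (402,278–372), so the handle isn't between the pads. I'll check from the fixed cameras.

Run:
```python
from h import *
from workcell import bot
a=bot.get_image("side")["img"][:,:,::-1][165:275,175:325];b=bot.get_image("top")["img"][:,:,::-1][170:260,190:330]
a=cv2.resize(a,(450,330)) if 0 else cv2.resize(a,(780,572),interpolation=cv2.INTER_CUBIC)
b=cv2.resize(b,(240,154),interpolation=cv2.INTER_CUBIC);a[:154,540:]=b
cv2.imwrite("pics/s1.png",a)
```

```text
(no output)
```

View pics/s1.png

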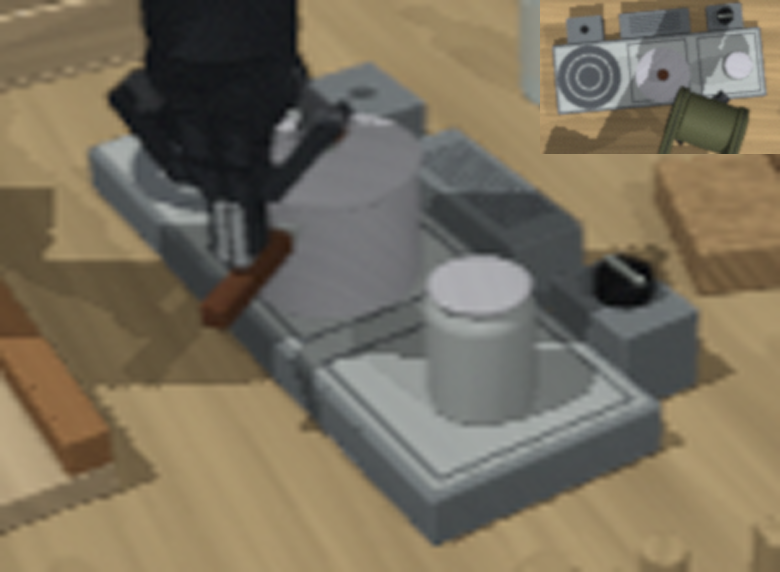

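Run:
```python
from h import *
f=np.load('side.npz');Ti=np.linalg.inv(f['T'])
def pr(p):
  c=f['K']@((Ti@[*p,1])[:3]);uv=c[:2]/c[2];return ((uv-[175,165])*5.2).round(0)
P=np.array([.5325,-.0197]);u=np.array([.723,.69])
for z in(.088,.075,.065):
  for r in(.14,.1,.06): print('handle',z,r,pr([*(P-r*u),z]))
for z in(.0679,.08,.09): print('tcp',z,pr([.4597,-.0896,z]))
print('knob',pr([*P,.13]),'lid',pr([*P,.111]),'tin top',pr([.556,-.161,.1]))
```

```text
handle 0.088 0.14 [207. 320.]
handle 0.088 0.1 [243. 278.]
handle 0.088 0.06 [276. 239.]
handle 0.075 0.14 [210. 342.]
handle 0.075 0.1 [245. 299.]
handle 0.075 0.06 [277. 260.]
handle 0.065 0.14 [211. 358.]
handle 0.065 0.1 [246. 315.]
handle 0.065 0.06 [279. 275.]
tcp 0.0679 [245. 312.]
tcp 0.08 [244. 292.]
tcp 0.09 [242. 276.]
knob [318. 117.] lid [320. 148.] tin top [472. 280.]
```

Run:
```python
from h import *
f=np.load('w3.npz')
from workcell import bot
T=tool(bot.read_state());M=np.linalg.inv(f['T'])@T
for z in(0,-.013,-.027,-.04,-.055):
 for y in (0,.0428):
  for x in(.011,-.011):
   c=f['K']@((M@[x,y,z,1])[:3]);print(z,y,x,(c[:2]/c[2]/.64).round())
```

```text
0 0 0.011 [402. 331.]
0 0 -0.011 [402. 380.]
0 0.0428 0.011 [509. 331.]
0 0.0428 -0.011 [506. 380.]
-0.013 0 0.011 [402. 343.]
-0.013 0 -0.011 [402. 396.]
-0.013 0.0428 0.011 [517. 343.]
-0.013 0.0428 -0.011 [513. 396.]
-0.027 0 0.011 [402. 359.]
-0.027 0 -0.011 [402. 415.]
-0.027 0.0428 0.011 [526. 359.]
-0.027 0.0428 -0.011 [521. 415.]
-0.04 0 0.011 [402. 376.]
-0.04 0 -0.011 [402. 436.]
-0.04 0.0428 0.011 [536. 376.]
-0.04 0.0428 -0.011 [531. 436.]
-0.055 0 0.011 [402. 399.]
-0.055 0 -0.011 [402. 464.]
-0.055 0.0428 0.011 [551. 400.]
-0.055 0.0428 -0.011 [544. 464.]
```

The open and shut tips both appear about 30 mm behind the reported TCP: shut tips end at row 372, open ones at (540,390). They closed just above the handle, so I'll open, go 3 cm lower and grip again.

Request:
carry_out(commands=[[[0,0,0],[0,0,0]],[[0,0,0],[0,0,0]],[[0,0,0],[0,0,0]],[[0,0,0],[0,0,0]],[[0,0,0],[0,0,0]],[[0,0,0],[0,0,0]],[[0,0,0],[0,0,0]],[[0,0,1],[0,0,0]],[[0,0,2],[0,0,0]],[[0,0,3],[0,0,0]],[[0,0,3],[0,0,0]],[[0,0,3],[0,0,0]]], hand=0)

```text
clock: 5.57
tcp_pos: [0.4585, -0.0893, 0.0363]
orientation: [-0.001, -0.372, 0.928, 0.001]
force: [0.0, -0.1, 0.8]
gripper_width: 0.0856
grasp_force: 0.0
```

Request:
carry_out(commands=[[[0,0,0],[0,0,0]],[[0,0,0],[0,0,0]],[[0,0,0],[0,0,0]],[[0,0,0],[0,0,0]],[[0,0,0],[0,0,0]],[[0,0,0],[0,0,0]],[[0,0,0],[0,0,0]],[[0,0,0],[0,0,0]],[[0,0,0],[0,0,0]],[[0,0,0],[0,0,0]],[[0,0,0],[0,0,0]]], hand=1, squeeze=40)

```text
clock: 6.48
tcp_pos: [0.4602, -0.0899, 0.0384]
orientation: [0.0, -0.372, 0.928, -0.0]
force: [0.7, -1.3, 2.0]
gripper_width: 0.0151
grasp_force: 41.3
```

Gripped (15 mm, 41 N), so I slide along to the disc.

Request:
carry_out(commands=[[[-0.8,0.9,0],[0,0,0]],[[-1.7,1.9,0],[0,0,0]],[[-2.7,3.0,0],[0,0,0]],[[-3.7,4.1,0],[0,0,0]],[[-4.7,5.2,0],[0,0,0]],[[-5.6,6.3,0],[0,0,0]],[[-6.6,7.4,0],[0,0,0]],[[-7.6,8.5,0],[0,0,0]],[[-8.6,9.6,0],[0,0,0]],[[-9.4,10.5,0],[0,0,0]],[[-9.86,11.05,0],[0,0,0]],[[-9.86,11.05,0],[0,0,0]]])

```text
clock: 7.48
tcp_pos: [0.4549, 0.0595, 0.0382]
orientation: [0.0, -0.373, 0.928, 0.0]
force: [1.0, 0.8, 2.1]
gripper_width: 0.0151
grasp_force: 41.2
```

Request:
carry_out(commands=[[[0,0,0],[0,0,0]],[[0,0,0],[0,0,0]],[[0,0,0],[0,0,0]]])

```text
clock: 7.73
tcp_pos: [0.4548, 0.0589, 0.0379]
orientation: [0.0, -0.372, 0.928, 0.001]
force: [1.4, 4.4, 2.4]
gripper_width: 0.0149
grasp_force: 41.2
```

Run:
```python
from h import *
from workcell import bot
s=bot.read_state();print(s['tcp_pos'],s['force'],s['gripper_width'])
b=bot.get_image("top")["img"][:,:,::-1][170:260,190:330]
cv2.imwrite("pics/t2.png",cv2.resize(b,(792,509),interpolation=cv2.INTER_CUBIC))
```

```text
[0.45479624 0.05888039 0.03789679] [1.35169238 4.37561459 2.44669253] 0.01493678660976864
```

View pics/t2.png

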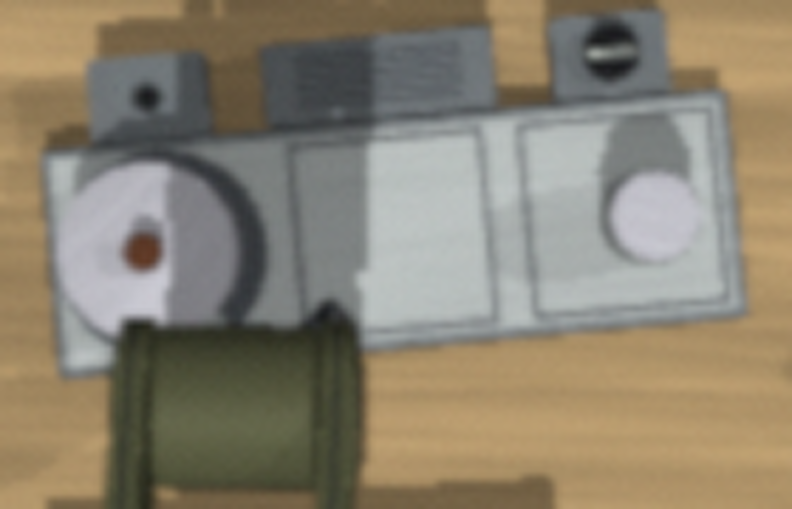

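The knob is now at crop (143,251), the lid spans columns 56–240, and the button well is at (147,97). Checking the numbers.

Run:
```python
from h import *
f=np.load('top.npz')
def g(u,v,z): return ray(f['K'],f['T'],((u+.5)/5.657-.5+190,(v+.5)/5.657-.5+170),z)[:2].round(4)
print('knob',g(143,251,.13),'lid',g(148,250,.111),'btn',g(147,97,.05))
c=np.mean([g(44,153,.03),g(62,376,.03),g(746,314,.03),g(722,92,.03)],0);d=g(746,314,.03)-g(62,376,.03);d/=-np.linalg.norm(d);print(c,d,'hot',c+.14*d,'btn',c+.14*d+.095*np.array([d[1],-d[0]]))
```

```text
knob [0.5285 0.1294] lid [0.5292 0.1285] btn [0.6213 0.138 ]
[ 0.543025 -0.01155 ] [-0.11315277  0.9935776 ] hot [0.52718361 0.12755086] btn [0.62157348 0.13830038]
```

Pot centre ≈(0.529,0.129) against hot spot ≈(0.527,0.128), which agrees within measurement error. I release, rise, and go over the rack.

Request:
carry_out(commands=[[[0,0,0],[0,0,0]],[[0,0,0],[0,0,0]],[[0,0,0],[0,0,0]],[[0,0,0],[0,0,0]],[[0,0,0],[0,0,0]],[[0,0,0],[0,0,0]],[[0,0,0],[0,0,0]],[[0,0,-2],[0,0,0]],[[0,0,-6],[0,0,0]],[[0,0,-10],[0,0,0]],[[0,0,-14],[0,0,0]],[[0,0,-18],[0,0,0]]], hand=0)

```text
clock: 8.78
tcp_pos: [0.4542, 0.0583, 0.2197]
orientation: [-0.0, -0.372, 0.928, -0.0]
force: [0.6, 0.2, 1.0]
gripper_width: 0.0856
grasp_force: 0.0
```

Request:
carry_out(commands=[[[24.6,-35.9,-2],[0,0,1.02]],[[24.6,-35.9,-2],[0,0,1.02]],[[24.6,-35.9,-2],[0,0,1.02]],[[24.6,-35.9,-2],[0,0,1.02]],[[24.6,-35.9,-2],[0,0,1.02]],[[24.6,-35.9,-2],[0,0,1.02]],[[24.6,-35.9,-2],[0,0,1.02]],[[24.6,-35.9,-2],[0,0,1.02]],[[24.6,-35.9,-2],[0,0,1.02]],[[24.6,-35.9,-2],[0,0,1.02]],[[24.6,-35.9,-2],[0,0,1.02]],[[24.6,-35.9,-2],[0,0,1.02]]])

```text
clock: 9.78
tcp_pos: [0.5243, -0.3753, 0.2372]
orientation: [-0.0, 0.131, 0.991, -0.0]
force: [-1.4, 0.7, 0.4]
gripper_width: 0.0854
grasp_force: 0.0
```

Request:
carry_out(commands=[[[0,0,0],[0,0,0]],[[0,0,0],[0,0,0]],[[0,0,0],[0,0,0]]])

```text
clock: 10.03
tcp_pos: [0.5247, -0.3699, 0.2379]
orientation: [-0.0, 0.128, 0.992, 0.0]
force: [1.4, -0.1, -0.9]
gripper_width: 0.0853
grasp_force: 0.0
```

Run:
```python
from h import *
from workcell import bot
s=wrist('w4',bot);print(s['tcp_pos'],shift(s,[.53,-.37,.22],1.314))
```

```text
[ 0.52470294 -0.36993357  0.2378986 ] (array([-0.51,  0.13,  1.79]), array([ 0.0004, -0.0003,  0.0002]))
```

View pics/w4.png

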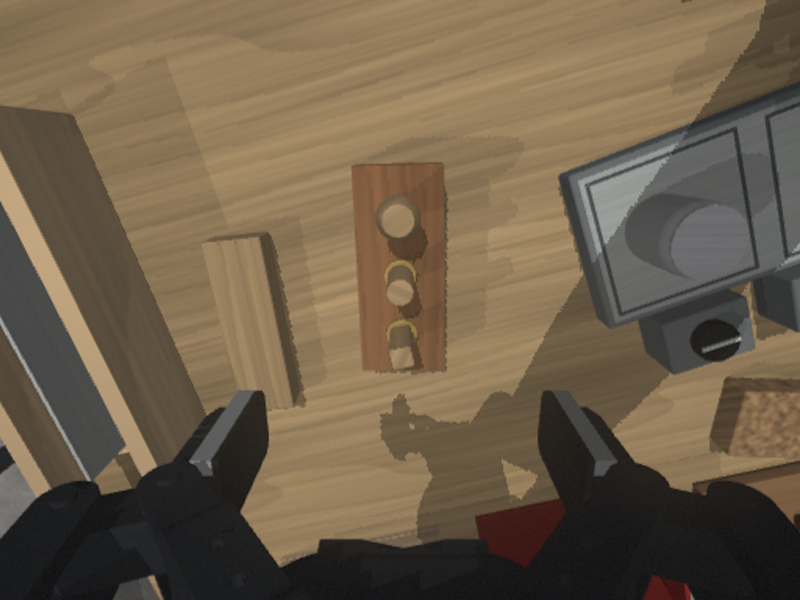

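The rack tools, nearest first: pear-shaped awl at (398,218), round-topped handle in the middle at (400,292), which is the punch, and square-topped scriber at (401,357).

Run:
```python
from h import *
from workcell import bot
t=[wp('w4',*a) for a in((398,216,.102),(400,292,.099),(401,357,.099))]
for a in t:print(a.round(4))
print('collar',wp('w4',400,275,.051).round(4))
d=(t[2]-t[0])[:2];print(np.linalg.norm(d),np.arctan2(d[1],d[0]))
s=bot.read_state()
p=(t[0]+t[1]+t[2])/3;print(p)
print(shift(s,[*t[1][:2],.16],1.314),'rackyaw', [wp('w4',*a,.045).round(4) for a in((353,165),(443,163))])
```

```text
[ 0.486  -0.3634  0.102 ]
[ 0.5375 -0.3756  0.099 ]
[ 0.5855 -0.3875  0.099 ]
collar [ 0.5375 -0.3759  0.051 ]
0.10235630895940535 -0.23802273736763188
[ 0.53635763 -0.3754976   0.1       ]
(array([-1.38, -0.23,  7.81]), array([0.0001, 0.    , 0.0004])) rackyaw [array([ 0.4476, -0.3888,  0.045 ]), array([ 0.4633, -0.3229,  0.045 ])]
```

Request:
carry_out(commands=[[[-1.3,-0.24,4],[0,0,0]],[[-1.3,-0.24,8],[0,0,0]],[[-1.3,-0.24,12],[0,0,0]],[[-1.3,-0.24,15],[0,0,0]],[[-1.3,-0.24,17.5],[0,0,0]],[[-1.3,-0.24,19.5],[0,0,0]],[[-1.3,-0.24,20.8],[0,0,0]],[[-1.3,-0.24,20.8],[0,0,0]],[[-1.3,-0.24,20.8],[0,0,0]],[[-1.3,-0.24,20.8],[0,0,0]]])

```text
clock: 10.92
tcp_pos: [0.5379, -0.3774, 0.0321]
orientation: [0.001, 0.128, 0.992, -0.001]
force: [0.3, 0.3, 0.8]
gripper_width: 0.0854
grasp_force: 0.0
```

Run:
```python
from h import *
from workcell import bot
s=wrist('w5',bot);print(s['tcp_pos'],s['force'],shift(s,[.5368,-.3757,.030],1.33))
# where punch top/axis would project if centred
f=np.load('w5.npz');Ti=np.linalg.inv(f['T'])
a=cv2.imread('pics/w5.png');b=cv2.imread('pics/w5.png')
side=bot.get_image("side")["img"][:,:,::-1][240:330,240:370]
side=cv2.resize(side,(400,277),interpolation=cv2.INTER_CUBIC)
o=np.zeros((600,800,3),np.uint8);o[:,:400]=a[:,200:600];o[:277,400:]=side
cv2.imwrite('pics/c5.png',o)
for z in(.099,.051):
  c=f['K']@((Ti@[.5368,-.3757,z,1])[:3]);print(c[:2]/c[2]/.64)
```

```text
[ 0.53788234 -0.37739462  0.03207355] [0.30202718 0.31233663 0.78255283] (array([0.15, 0.14, 0.21]), array([-0.0014,  0.0029, -0.0164]))
[408.3937992 452.7070695]
[407.03714031 372.9843096 ]
```

View pics/c5.png

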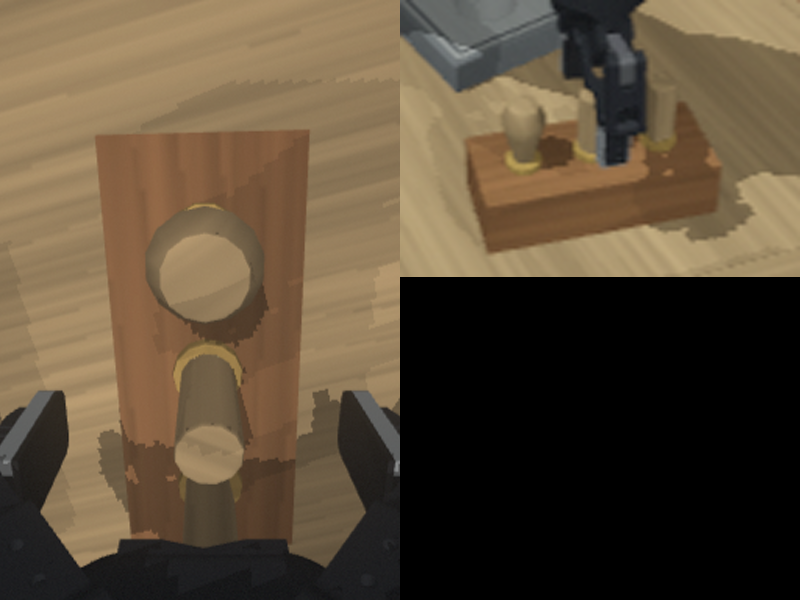

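The punch top appears at (409,454) against (408,453) predicted, with the fingers clear on both sides. After a small centring shift I close.

Request:
carry_out(commands=[[[0.1,0.14,0],[0,0,0]],[[0.1,0.14,0],[0,0,0]],[[0.1,0.14,0],[0,0,0]],[[0.1,0.14,0],[0,0,0]]])

```text
clock: 11.35
tcp_pos: [0.5361, -0.3753, 0.0303]
orientation: [0.0, 0.129, 0.992, -0.0]
force: [-0.3, -0.1, -0.0]
gripper_width: 0.0851
grasp_force: 0.0
```

Request:
carry_out(commands=[[[0,0,0],[0,0,0]],[[0,0,0],[0,0,0]],[[0,0,0],[0,0,0]],[[0,0,0],[0,0,0]],[[0,0,0],[0,0,0]],[[0,0,0],[0,0,0]],[[0,0,0],[0,0,0]],[[0,0,0],[0,0,0]],[[0,0,0],[0,0,0]],[[0,0,0],[0,0,0]],[[0,0,0],[0,0,0]]], hand=1, squeeze=60)

```text
clock: 12.27
tcp_pos: [0.5361, -0.3753, 0.03]
orientation: [0.0, 0.129, 0.992, -0.0]
force: [0.1, 0.2, 0.9]
gripper_width: 0.0186
grasp_force: 58.5
```

Run:
```python
from h import *
from workcell import bot
s=bot.read_state();print(s['tcp_pos'],s['orientation'],s['force'],s['gripper_width'],s['qpos'])
```

```text
[ 0.53614836 -0.37528203  0.03003437] [ 1.20733264e-04  1.28549006e-01  9.91703149e-01 -6.15110699e-05] [0.06234928 0.1698285  0.94193589] 0.018560836365888313 [-6.92704448e-01  2.83786293e-01  1.76309517e+00  2.81968678e-05
  1.09444135e+00 -2.00570229e+00]
```

Gripped; stow pose noted. I lift the punch straight up, then carry it above the button.

Request:
carry_out(commands=[[[0,0,-1],[0,0,0]],[[0,0,-3],[0,0,0]],[[0,0,-5],[0,0,0]],[[0,0,-8],[0,0,0]],[[0,0,-11],[0,0,0]],[[0,0,-15],[0,0,0]],[[0,0,-19],[0,0,0]],[[0,0,-20],[0,0,0]],[[0,0,-20],[0,0,0]]])

```text
clock: 13.02
tcp_pos: [0.538, -0.3768, 0.2366]
orientation: [0.004, 0.129, 0.992, -0.003]
force: [0.1, -0.5, -0.7]
gripper_width: 0.0184
grasp_force: 58.5
```

Request:
carry_out(commands=[[[0.3,3,0],[0,0,0]],[[0.7,7,0],[0,0,0]],[[1.0,11,0],[0,0,0]],[[1.4,15,0],[0,0,0]],[[1.8,19,0],[0,0,0]],[[2.2,23,0],[0,0,0]],[[2.6,27,0],[0,0,0]],[[2.9,31,0],[0,0,0]],[[3.3,35,0],[0,0,0]],[[3.7,39,0],[0,0,0]],[[4.1,43,0],[0,0,0]],[[4.4,46,0],[0,0,0]]])

```text
clock: 14.02
tcp_pos: [0.6093, 0.0838, 0.2269]
orientation: [-0.002, 0.128, 0.992, -0.0]
force: [0.3, -1.1, -0.3]
gripper_width: 0.0186
grasp_force: 58.7
```

Run:
```python
from h import *
from workcell import bot
s=bot.read_state();print(s['tcp_pos'],s['gripper_width'],s['grasp_force'],shift(s,[.6209,.1385,.10],np.arctan2(.967,.255)))
```

```text
[0.60929058 0.08381723 0.22689328] 0.018634717854519655 58.729721903800964 (array([ 0.21,  5.59, 12.69]), array([-0.0007, -0.0045,  0.0016]))
```

Request:
carry_out(commands=[[[0.2,3,0],[0,0,0]],[[0.3,5.7,0],[0,0,0]],[[0.3,5.7,3],[0,0,0]],[[0.3,5.7,6],[0,0,0]],[[0.3,5.7,9],[0,0,0]],[[0.3,5.7,11.5],[0,0,0]],[[0.3,5.7,13],[0,0,0]],[[0.3,5.7,13],[0,0,0]],[[0.3,5.7,13],[0,0,0]],[[0.3,5.7,13],[0,0,0]],[[0.3,5.7,13],[0,0,0]]])

```text
clock: 14.93
tcp_pos: [0.624, 0.1368, 0.1024]
orientation: [0.002, 0.129, 0.992, 0.001]
force: [-0.2, 0.5, -0.1]
gripper_width: 0.0187
grasp_force: 58.8
```

Run:
```python
from h import *
from workcell import bot
s=wrist('w6',bot);print(s['tcp_pos'],s['orientation'],shift(s,[.6209,.1385,.08],np.arctan2(.967,.255)))
f=np.load('side.npz');Ti=np.linalg.inv(f['T'])
c=f['K']@((Ti@[.6216,.1381,.05,1])[:3]);u,v=(c[:2]/c[2]).astype(int);print(u,v)
a=bot.get_image("side")["img"][:,:,::-1][v-45:v+30,u-50:u+50];t=bot.get_image("top")["img"][:,:,::-1][165:255,190:260]
w=cv2.imread('pics/w6.png')[150:600,200:600]
o=np.zeros((600,800,3),np.uint8);o[:300,:400]=cv2.resize(a,(400,300),interpolation=cv2.INTER_CUBIC);o[:450,400:]=w
o[300:600,0:233]=cv2.resize(t,(233,300),interpolation=cv2.INTER_CUBIC)
cv2.imwrite('pics/c6.png',o)
```

```text
[0.62401131 0.13680836 0.10243136] [1.91414113e-03 1.28621810e-01 9.91691735e-01 5.17992137e-04] (array([0.35, 0.08, 2.24]), array([ 0.0015,  0.0037, -0.0001]))
244 182
```

View pics/c6.png

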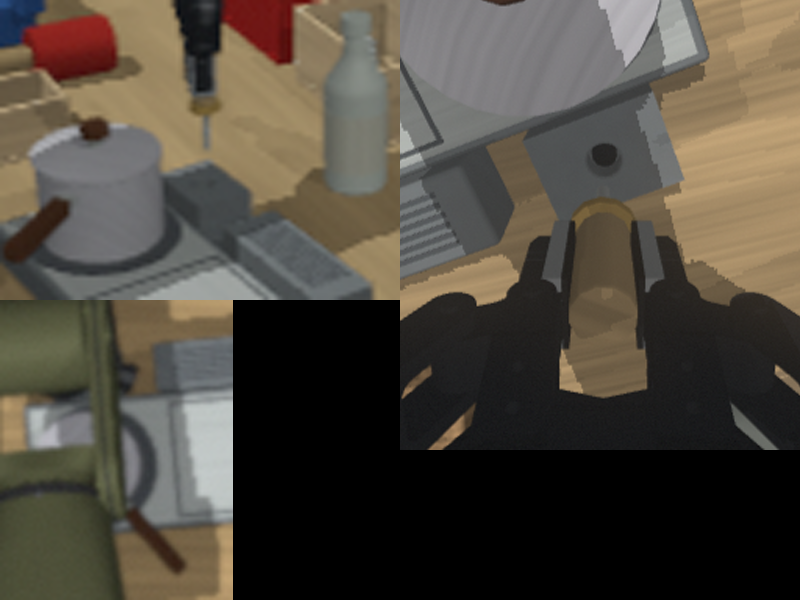

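The wrist crop shows the well at full-image (403,307), with the punch collar centred just below it at column ≈403. The side crop shows the pin hanging straight over the box.

Run:
```python
from h import *
from workcell import bot
w=wp('w6',403,307,.05);w2=wp('w6',403,305,.05);print(w,w2)
f=np.load('w6.npz');s=bot.read_state();print(s['tcp_pos'],s['dq'].round(4))
M=np.linalg.inv(f['T'])@tool(s)
for o in(0,-.0008,.002): 
  c=f['K']@((M@[o+.013,0,-.015,1])[:3]);print('collar front underside',o,c[:2]/c[2]/.64)
print(shift(s,[.6209,.1385,.08],np.arctan2(.967,.255)))
```

```text
[0.62069012 0.13752722 0.05      ] [0.61964969 0.13780088 0.05      ]
[0.62353054 0.13676238 0.10189631] [ 0.0016  0.006   0.0103 -0.0014 -0.001  -0.0005]
collar front underside 0 [402.97905683 338.05738479]
collar front underside -0.0008 [402.97723853 340.06837535]
collar front underside 0.002 [402.9836252 333.004895 ]
(array([0.3 , 0.1 , 2.19]), array([ 0.0012,  0.0029, -0.    ]))
```

Request:
carry_out(commands=[[[0.45,0.06,0],[0,0,0]],[[0.45,0.06,0],[0,0,0]],[[0.45,0.06,1.0],[0,0,0]],[[0.45,0.06,2.0],[0,0,0]],[[0.45,0.06,3.0],[0,0,0]],[[0.45,0.06,3.6],[0,0,0]],[[0.45,0.06,3.8],[0,0,0]],[[0.45,0.06,3.8],[0,0,0]],[[0.45,0.06,3.8],[0,0,0]]])

```text
clock: 15.83
tcp_pos: [0.6181, 0.1384, 0.062]
orientation: [-0.0, 0.129, 0.992, -0.0]
force: [-1.0, 0.2, 1.0]
gripper_width: 0.0185
grasp_force: 58.8
```

Request:
carry_out(commands=[[[0,0,0.2],[0,0,0]],[[0,0,0.4],[0,0,0]],[[0,0,0.4],[0,0,0]],[[0,0,0.4],[0,0,0]]])

```text
clock: 16.17
tcp_pos: [0.6187, 0.1385, 0.0586]
orientation: [0.001, 0.129, 0.992, 0.0]
force: [-1.7, 0.3, 3.1]
gripper_width: 0.0182
grasp_force: 58.8
```

Request:
carry_out(commands=[[[0,0,0.15],[0,0,0]],[[0,0,0.3],[0,0,0]],[[0,0,0.3],[0,0,0]],[[0,0,0.3],[0,0,0]]])

```text
clock: 16.5
tcp_pos: [0.619, 0.1385, 0.0567]
orientation: [0.001, 0.129, 0.992, 0.0]
force: [-2.8, -1.1, 8.5]
gripper_width: 0.0189
grasp_force: 59.7
```

Request:
carry_out(commands=[[[0,0,0.1],[0,0,0]],[[0,0,0.1],[0,0,0]],[[0,0,0.1],[0,0,0]],[[0,0,0.1],[0,0,0]]])

```text
clock: 16.83
tcp_pos: [0.6193, 0.1385, 0.0566]
orientation: [0.001, 0.128, 0.992, 0.0]
force: [-4.0, -0.8, 11.3]
gripper_width: 0.0184
grasp_force: 60.0
```

Request:
carry_out(commands=[[[0,0,0.1],[0,0,0]],[[0,0,0.1],[0,0,0]],[[0,0,0.1],[0,0,0]],[[0,0,0.1],[0,0,0]]])

```text
clock: 17.17
tcp_pos: [0.6195, 0.1385, 0.0565]
orientation: [0.001, 0.129, 0.992, 0.0]
force: [-5.8, -1.1, 15.1]
gripper_width: 0.0186
grasp_force: 60.4
```

It stops hard at tip height ≈0.036 m with 15 N, so the button is fully in. I retract and return to the rack.

Request:
carry_out(commands=[[[0,0,-1],[0,0,0]],[[0,0,-3],[0,0,0]],[[0,0,-6],[0,0,0]],[[0,0,-10],[0,0,0]],[[0,0,-14],[0,0,0]],[[0,0,-17.5],[0,0,0]],[[0,0,-17.5],[0,0,0]]])

```text
clock: 17.75
tcp_pos: [0.6225, 0.139, 0.238]
orientation: [0.008, 0.129, 0.992, 0.002]
force: [0.8, 0.4, 1.1]
gripper_width: 0.0185
grasp_force: 58.8
```

Request:
carry_out(commands=[[[-0.3,-3,0],[0,0,0]],[[-0.7,-7,0],[0,0,0]],[[-1.1,-11,0],[0,0,0]],[[-1.5,-15,0],[0,0,0]],[[-1.8,-19,0],[0,0,0]],[[-2.2,-23,0],[0,0,0]],[[-2.6,-27,0],[0,0,0]],[[-3.0,-31,0],[0,0,0]],[[-3.5,-35,0],[0,0,0]],[[-3.9,-39,0],[0,0,0]],[[-4.3,-43,0],[0,0,0]],[[-4.7,-46.5,0],[0,0,0]]])

```text
clock: 18.75
tcp_pos: [0.5441, -0.3256, 0.2268]
orientation: [-0.0, 0.129, 0.992, -0.0]
force: [0.8, 0.2, -0.5]
gripper_width: 0.0188
grasp_force: 58.9
```

Request:
carry_out(commands=[[[0,-3,0],[0,0,0]],[[0,-4.5,0],[0,0,0]],[[0,-4.5,0],[0,0,0]],[[0,-4.5,0],[0,0,0]],[[0,-4.5,0],[0,0,0]],[[0,-4.5,0],[0,0,0]],[[0,-4.5,0],[0,0,0]],[[0,-4.5,0],[0,0,0]]])

```text
clock: 19.42
tcp_pos: [0.5342, -0.3656, 0.2281]
orientation: [0.0, 0.128, 0.992, -0.0]
force: [-0.2, -0.4, -0.8]
gripper_width: 0.0184
grasp_force: 58.9
```

Run:
```python
from h import *
from workcell import bot
s=bot.read_state();print(s['tcp_pos'],s['orientation'],s['dq'].round(3),s['force'],shift(s,[.5361,-.3753,.100],np.arctan2(.96695,.25497)))
```

```text
[ 0.53416144 -0.36556508  0.22813178] [ 1.64175235e-04  1.27725407e-01  9.91809555e-01 -2.76087777e-05] [-0.006  0.002 -0.002 -0.001  0.001 -0.001] [-0.19423731 -0.35108542 -0.78309347] (array([-0.43, -0.89, 12.81]), array([-0.    ,  0.0003,  0.0017]))
```

Request:
carry_out(commands=[[[-0.43,-0.89,0],[0,0,0.002]],[[-0.43,-0.89,3],[0,0,0.002]],[[-0.43,-0.89,6],[0,0,0.002]],[[-0.43,-0.89,9],[0,0,0.002]],[[-0.43,-0.89,11.5],[0,0,0.002]],[[-0.43,-0.89,13],[0,0,0.002]],[[-0.43,-0.89,13],[0,0,0.002]],[[-0.43,-0.89,13],[0,0,0.002]],[[-0.43,-0.89,13],[0,0,0.002]],[[-0.43,-0.89,13],[0,0,0.002]],[[-0.43,-0.89,13],[0,0,0.002]]])

```text
clock: 20.33
tcp_pos: [0.5367, -0.3774, 0.1005]
orientation: [0.002, 0.13, 0.992, -0.001]
force: [-1.0, 0.7, -1.0]
gripper_width: 0.0186
grasp_force: 58.9
```

Run:
```python
from h import *
from workcell import bot
s=bot.read_state();print(s['tcp_pos'],s['orientation'],s['dq'].round(3),shift(s,[.5361,-.3753,.0300],np.arctan2(.96695,.25497)))
```

```text
[ 0.53672137 -0.37743353  0.10048895] [ 0.00170616  0.12951557  0.99157532 -0.00109117] [-0.     0.003  0.009  0.    -0.002  0.001] (array([0.14, 0.2 , 7.05]), array([-0.0017,  0.0037, -0.0019]))
```

Request:
carry_out(commands=[[[0.05,0.1,0],[0,0,0]],[[0.05,0.1,0],[0,0,0]],[[0.05,0.1,0],[0,0,0]],[[0.05,0.1,1],[0,0,0]],[[0.05,0.1,2],[0,0,0]],[[0.05,0.1,2.5],[0,0,0]],[[0.05,0.1,2.5],[0,0,0]],[[0.05,0.1,2.5],[0,0,0]],[[0.05,0.1,2.5],[0,0,0]]])

```text
clock: 21.08
tcp_pos: [0.5353, -0.3753, 0.0727]
orientation: [-0.0, 0.13, 0.992, 0.0]
force: [-0.6, -0.3, -0.6]
gripper_width: 0.0184
grasp_force: 58.9
```

Run:
```python
from h import *
from workcell import bot
s=bot.read_state();print(s['tcp_pos'],s['force'],s['orientation'],shift(s,[.5361,-.3753,.0300],np.arctan2(.96695,.25497)))
```

```text
[ 0.53528639 -0.37534728  0.07274956] [-0.62658149 -0.30597491 -0.60559819] [-1.16249940e-04  1.29551263e-01  9.91572717e-01  6.14558144e-05] (array([-0.08,  0.03,  4.27]), array([ 0.0001, -0.0002, -0.002 ]))
```

Aligned within 1 mm; the tip is just above the rack. I insert it.

Request:
carry_out(commands=[[[-0.08,0.03,0.5],[0,0,0]],[[-0.08,0.03,1],[0,0,0]],[[-0.08,0.03,1.5],[0,0,0]],[[-0.08,0.03,2],[0,0,0]],[[-0.08,0.03,2],[0,0,0]]])

```text
clock: 21.5
tcp_pos: [0.5352, -0.3745, 0.0511]
orientation: [-0.001, 0.13, 0.992, 0.001]
force: [0.6, -0.7, -1.2]
gripper_width: 0.0186
grasp_force: 58.9
```

Request:
carry_out(commands=[[[0,0,0.5],[0,0,0]],[[0,0,1],[0,0,0]],[[0,0,1.5],[0,0,0]],[[0,0,2.0],[0,0,0]],[[0,0,2.0],[0,0,0]],[[0,0,2.0],[0,0,0]]])

```text
clock: 22.0
tcp_pos: [0.5358, -0.375, 0.0323]
orientation: [-0.0, 0.13, 0.992, 0.0]
force: [-0.2, 0.5, -0.4]
gripper_width: 0.0185
grasp_force: 58.9
```

Request:
carry_out(commands=[[[0,0,0.15],[0,0,0]],[[0,0,0.3],[0,0,0]],[[0,0,0.3],[0,0,0]],[[0,0,0.3],[0,0,0]]])

```text
clock: 22.33
tcp_pos: [0.5362, -0.3753, 0.0301]
orientation: [0.0, 0.13, 0.992, -0.0]
force: [-0.7, 0.3, -0.5]
gripper_width: 0.0184
grasp_force: 59.0
```

Request:
carry_out(commands=[[[0,0,0.1],[0,0,0]],[[0,0,0.15],[0,0,0]],[[0,0,0.15],[0,0,0]],[[0,0,0.15],[0,0,0]]])

```text
clock: 22.67
tcp_pos: [0.5364, -0.3754, 0.03]
orientation: [0.0, 0.129, 0.992, -0.0]
force: [-3.2, 2.3, 6.2]
gripper_width: 0.0183
grasp_force: 59.3
```

Request:
carry_out(commands=[[[0,0,0.1],[0,0,0]],[[0,0,0.1],[0,0,0]],[[0,0,0.1],[0,0,0]]])

```text
clock: 22.92
tcp_pos: [0.5364, -0.3754, 0.03]
orientation: [0.0, 0.129, 0.992, -0.0]
force: [-5.1, 3.9, 10.8]
gripper_width: 0.0186
grasp_force: 60.0
```

The collar is seated: hard stop at 0.0300 m, the same height as before. I release and rise.

Request:
carry_out(commands=[[[0,0,-0.2],[0,0,0]],[[0,0,-0.2],[0,0,0]],[[0,0,-0.2],[0,0,0]],[[0,0,-0.2],[0,0,0]],[[0,0,-0.2],[0,0,0]],[[0,0,-0.2],[0,0,0]],[[0,0,-0.2],[0,0,0]],[[0,0,-0.2],[0,0,0]],[[0,0,-0.2],[0,0,0]]], hand=0)

```text
clock: 23.67
tcp_pos: [0.5361, -0.3753, 0.0294]
orientation: [-0.0, 0.13, 0.992, 0.0]
force: [0.1, -0.7, -0.3]
gripper_width: 0.0854
grasp_force: 0.0
```

Request:
carry_out(commands=[[[0,0,-2],[0,0,0]],[[0,0,-5],[0,0,0]],[[0,0,-9],[0,0,0]],[[0,0,-13],[0,0,0]],[[0,0,-17],[0,0,0]],[[0,0,-21],[0,0,0]],[[2,0,-24],[0,0,0]],[[2,0,-24],[0,0,0]],[[2,0,-24],[0,0,0]],[[2,0,-24],[0,0,0]]])

```text
clock: 24.5
tcp_pos: [0.5166, -0.3699, 0.2689]
orientation: [-0.0, 0.13, 0.992, 0.0]
force: [-0.3, 0.8, -0.1]
gripper_width: 0.0857
grasp_force: 0.0
```

Run:
```python
from h import *
from workcell import bot
s=wrist('w7',bot);print(s['tcp_pos'],s['force'],s['gripper_width'])
f=np.load('w7.npz');Ti=np.linalg.inv(f['T'])
for z in(.099,.051):
  c=f['K']@((Ti@[.5368,-.3757,z,1])[:3]);print(c[:2]/c[2]/.64-[250,150])
w=cv2.imread('pics/w7.png')[150:600,250:550]
t=bot.get_image("top")["img"][:,:,::-1][170:260,190:280]
o=np.zeros((500,800,3),np.uint8);o[:450,:300]=w;o[:,300:]=cv2.resize(t,(500,500),interpolation=cv2.INTER_CUBIC)
cv2.imwrite('pics/c7.png',o)
```

```text
[ 0.51657752 -0.36991254  0.26887889] [-0.32462136  0.82847366 -0.11468158] 0.08573534103950164
[152.37403085 139.33261044]
[152.38060831 123.89797858]
```

I've used all 10 picture views, so I check the pot's centring and the punch numerically.

Run:
```python
from h import *
from workcell import bot
f=np.load('top.npz');im=bot.get_image("top")["img"].astype(int)
def cen(m,x0,x1,y0,y1):
  v,u=np.nonzero(m[y0:y1,x0:x1]);return len(u),u.mean()+x0,v.mean()+y0
m=(im[...,0]-im[...,2]>45)&(im[...,0]<170)
n,u,v=cen(m,207,224,206,222);print('knob',n,u,v,ray(f['K'],f['T'],(u,v),.13))
d=im.sum(2)<110
n,u,v=cen(d,211,221,182,192);print('well',n,u,v,ray(f['K'],f['T'],(u,v),.048))
g=cv2.resize(im.astype(np.uint8)[180:245,190:250],None,fx=8,fy=8,interpolation=cv2.INTER_CUBIC)
c=cv2.HoughCircles(cv2.cvtColor(g,cv2.COLOR_RGB2GRAY),cv2.HOUGH_GRADIENT,1,100,param1=60,param2=20,minRadius=115,maxRadius=150)
for a in([] if c is None else c[0][:3]): print('lid?',a,ray(f['K'],f['T'],((a[0]+.5)/8-.5+190,(a[1]+.5)/8-.5+180),.111))
# punch: bright round top in the wrist image
w=cv2.imread('pics/w7.png')[150:450,320:480];c=cv2.HoughCircles(cv2.cvtColor(w,cv2.COLOR_BGR2GRAY),cv2.HOUGH_GRADIENT,1,25,param1=60,param2=12,minRadius=8,maxRadius=20)
for a in c[0][:5]: print('rack',a,wp('w7',a[0]+320,a[1]+150,.099))
```

```text
knob 19 214.78947368421052 214.0 [0.52832698 0.12963115 0.13      ]
well 2 215.5 187.0 [0.62050046 0.13846121 0.048     ]
lid? [209.5 270.5 122.9] [0.53051464 0.12856951 0.111     ]
rack [ 82.5 126.5  15. ] [ 0.52677154 -0.37316032  0.099     ]
rack [81.5 70.5 19.4] [ 0.48579908 -0.36303802  0.099     ]
rack [ 83.5 178.5  12.7] [ 0.56769021 -0.38321149  0.099     ]
rack [84.5 97.5 12.2] [ 0.50565668 -0.36601512  0.099     ]
```

Run:
```python
from h import *
from workcell import bot
a=cv2.imread('pics/side0.png').astype(int);b=cv2.resize(bot.get_image("side")["img"][:,:,::-1],(800,600),interpolation=cv2.INTER_CUBIC).astype(int)
d=np.abs(a-b).max(2)
for n,(x0,x1,y0,y1) in dict(awl=(420,452,425,465),punch=(460,485,415,460),scriber=(495,520,410,450),tin=(398,438,335,385),rackbody=(415,535,465,490)).items():
  r=d[y0:y1,x0:x1];print(n,np.mean(r).round(1),(r>40).mean().round(3))
# grip-independent: best shift of the punch patch by template match
t=a[413:460,458:487].astype(np.uint8);r=cv2.matchTemplate(b[395:480,440:505].astype(np.uint8),t,cv2.TM_CCOEFF_NORMED);print(cv2.minMaxLoc(r),'expect (18,18)')
```

```text
awl 9.4 0.0
punch 9.9 0.0
scriber 9.7 0.0
tin 22.6 0.26
rackbody 8.7 0.0
(-0.35508355498313904, 0.9956193566322327, (20, 0), (18, 18)) expect (18,18)
```

```bash
python3 -c "
from workcell import bot
print(bot.close_job())"
```

```text
the job is handed in; nothing more can be done
None
```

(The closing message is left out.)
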